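# Set the slide gate of the square bench hopper

## Robot

A 6-joint arm with a two-finger parallel gripper is mounted at the origin on a cart in front of the work surface, level with it; the furniture and walls round the work are solid. World frame = base frame: x ahead of the robot, y to its left, z up, the work surface at z = 0. Lengths are in mm, angles in rad, forces in N, time in s.
With the tool pointing down it reaches from about 325 to 900 mm from the base axis. Payload 6.1 kg.
Tool frame: the origin (TCP) lies between the finger pads; the fingertips stand 22 mm ahead of it and the grasp point (between the pads) lies 3 mm ahead of it; z points along the fingers, y is the direction in which the jaws open and shut (so a half turn about z gives the same grasp; the last joint's range is limited). The gripper opens to 87 mm and grips with 3 to 60 N. Pads are 19 mm wide; open, the fingers measure 117 mm over their backs; the gripper's body (75 mm by 190 mm) begins 51 mm behind the grasp point.
Start: joints at [1.085, 0.22, 1.526, -0, 1.395, -0.126], TCP at [220.052, 584.972, 244.538] pointing down, gripper open.
Joint ranges: [-2.98, 2.98], [-0.91, 2.08], [0.09, 2.57], [-1.24, 4.39], [0.2, 2.65], [-2.68, 2.68]. Speed limits (rad/s): [2.57, 2.57, 3.01, 3.14, 3.14, 3.14].

## Interface

Orientations are given as a unit quaternion [w, x, y, z].
In Python, from bench import * gives the robot as it stands.
- The arm moves only by the tool apply_moves, never from a script. Its argument "commands" is a list of rows, each a list of 5 numbers: the opening, from 0 (shut) to 1 (fully open), then the shift along the tool's x, y, z in cm, then the turn about the tool's z in degrees. In form: [[fingers, dx, dy, dz, turn], ...]. A call has 1 to 20 rows; each row is the pose to reach, as a shift and turn from the pose commanded when the call began, along the tool's axes at that moment; what a row does not reach only later rows make up. A row lasts 1/10 s, in which the tool goes at most 50 mm and 8.59 degrees, less where a joint would pass 70% of its speed; a pose out of reach is approached as far as the arm can. A call with a gripper value outside its range is refused whole. The fingers move at their own pace and stop on an object; "newtons" is the grip in N (left out, the last holds). Time passes only in rows, so rows that repeat a pose let the fingers close. It gives the time, the measured TCP pose, the force and the opening at its end, in the units of the state.
- get_state(): the state, without advancing time (a new reading comes with each control period).
- snapshot(name): name is "side" or "top" or "wrist"; returns a dict with "img" (420x560x3 uint8, blue, green, red), "range_z" (420x560 float32, mm along the optical axis (not along the pixel's ray), 0 where there is no reading), "fx", "fy", "cx", "cy" (pixels), "rvec" (rotation vector, rad) and "tvec" (3), from world to camera coordinates, as OpenCV has them. Camera axes: x right, y down, z forward; pixel columns grow to the right and rows downward; lengths in mm; the calibration is good to about 2 mm. A picture is of the moment at which its call begins.
- finish_job(): hands the job in, once; it reports no verdict.
Trained networks look in the newest picture that a camera, given by its name, has taken for a name from the list of things; names that differ only in an ending like _2 or _b are one class to them, and where a whole thing is asked for, a point or a joint stands for the part that bears it (a point fixed in the world has none). Each returns a list of dicts, best first, with "conf" (0 to 1); they miss things now and then, are a little off and sometimes report something else, mostly with a low value. They report only what shows in the picture. A call takes as long as a camera call.
- boxes_of(query, camera): "xyz" ([x, y, z] in mm, in the coordinates of the camera as it stood for that picture, good to about 4 mm: the middle of the surface that is visible of it).
- cut_out(query, camera): "pixels" (420x560 bool, what is visible of it).
The state is a dict: "t": time; "joints": joint angles; "joint_vel": joint speeds; "effort": joint torques, N m; "position": TCP position; "tcp_rot": TCP orientation; "force": force on the tool from outside, world axes, zero at the start; "wrist_torque": the same for the moment, N m; "finger_gap": opening from 0.0 (shut) to 1.0 (fully open).
Only numpy, scipy, OpenCV 4.12 (cv2) and the standard library are available. Lean on these libraries where they do the work, as an engineer would, in place of code of your own. Each camera call takes 0.05 s, during which the arm holds its last target.

## Task

Set the empty square hopper on the bench for its next batch: pull its stiff slide gate straight out until it is 40 mm open, with the black handle post standing between the two small brass buttons on the rails, and let go of it. Leave the gate of the round hopper where it is.

Things in the scene. Friction and masses are not known exactly. Their poses are not given: they have to be found in the camera images.
- square_hopper: Fixed steel hopper, square open bin 84 mm wide, 115 mm high. Origin: centre of its foot on the bench, under the bin; z up. Two rails (tops at z 48 mm, y +-34 mm) run out along its -x to x = -137 mm, the gate between them opens along -x. A brass button (9 mm, 3 mm high) on each rail at x = -135 mm marks the post's middle at 40 mm open. Bin front at x = -45 mm; the rest is below z 51 mm.
- square_handle (a point): Grip point of the square hopper's gate: in the middle of its upright black handle post, 78 mm above the bench. The post is 14 mm wide across the rails (hopper's y), 20 mm long along them (x), top 100 mm above the bench, free down to 48 mm; it moves with the gate. With the gate shut it is at the hopper's x = -95 mm, y = 0. Axes as the hopper's.
- square_gate (a joint): Opening of the square hopper's gate in m: 0 shut, grows as the gate is pulled out along the hopper's -x, stop at 0.070. Starts shut or up to 0.012 open. It slides stiffly (about 7 N of friction) and stays where it is left.
- round_handle (a point): The same point on the like handle post of the other hopper, whose bin is round (84 mm across); its gate must stay as it is. Which hopper stands left and which right varies.

How it is judged:
By the outcome, as a careful person would: the job done as asked, in the order asked, and still so for the second after the job is handed in, with the robot touching nothing.
It also fails if it takes over 32 s, if anything falls off the work surface, if the arm or the gripper's body presses on something with over 40 N, if the wrist force passes 120 N, or if a joint passes its speed limit or range.

## Working session

There is one attempt and no reset: what is moved stays moved. The work goes in short steps, Python scripts to look and compute and a tool call to move; the robot and the scene stay as the last step left them, time stands still between calls to the robot, and variables do not carry over. Pictures are saved under pics/ and viewed, and the job is handed in when it is done.

Besides the shell and the picture viewer there is one more tool, called after "Call:" by a JSON object that holds its "method" and its "body", one argument or row to a line. apply_moves: Moves the arm, as the interface text tells. Its arguments: {"type":"object","properties":{"commands":{"type":"array","items":{"type":"array","items":{"type":"number"}}},"newtons":{"type":"number"}},"required":["commands"]}

```bash
mkdir -p pics; cat > h.py <<'E'
from bench import *
import numpy as np, cv2
def T(s):
    R,_=cv2.Rodrigues(np.array(s["rvec"],float)); return R,np.array(s["tvec"],float).ravel()
def c2w(s,p):
    R,t=T(s); return R.T@(np.array(p,float)-t)
def cloud(s):
    z=s["range_z"].astype(float); v,u=np.mgrid[0:420,0:560]
    P=np.stack([(u-s["cx"])/s["fx"]*z,(v-s["cy"])/s["fy"]*z,z],-1)
    R,t=T(s); W=(P-t)@R; W[z==0]=np.nan; return W
def proj(s,p):
    R,t=T(s); q=R@np.array(p,float)+t; return q[:2]/q[2]*[s["fx"],s["fy"]]+[s["cx"],s["cy"]]
E
python3 - <<'E'
from h import *
print({k:np.round(v,3) for k,v in get_state().items()})
for c in ["top","side"]:
    s=snapshot(c); cv2.imwrite(f"pics/{c}1.png",s["img"])
    for q in ["square_hopper","square_handle","round_handle","square_gate"]:
        print(c,q,[(round(d["conf"],2),np.round(c2w(s,d["xyz"])),np.round(proj(s,c2w(s,d["xyz"])))) for d in boxes_of(q,c)])
E
```

```text
{'t': np.float64(0.0), 'joints': array([ 1.085,  0.221,  1.528, -0.   ,  1.395, -0.126]), 'joint_vel': array([-0.   , -0.   , -0.   , -0.001,  0.001,  0.001]), 'effort': array([ 1.0000e-03, -4.9460e+01, -3.8738e+01,  7.0000e-02,  5.7000e-02,
       -0.0000e+00]), 'position': array([219.801, 584.47 , 243.455]), 'tcp_rot': array([-0.   ,  0.179,  0.984, -0.001]), 'force': array([ 0.222, -0.401,  0.552]), 'wrist_torque': array([-0.077, -0.043, -0.021]), 'finger_gap': np.float64(1.002)}
top square_hopper [(0.71, array([564., -69.,  42.]), array([201., 190.]))]
top square_handle [(0.76, array([538., -68.,  45.]), array([201., 203.]))]
top round_handle [(0.64, array([ 458., -297.,   44.]), array([318., 246.]))]
top square_gate [(0.72, array([536., -66.,  43.]), array([200., 204.]))]
side square_hopper [(0.75, array([ 557., -108.,   62.]), array([278., 189.])), (0.69, array([496., -51.,  53.]), array([240., 189.]))]
side square_handle [(0.9, array([498., -50.,  50.]), array([241., 190.]))]
side round_handle [(0.86, array([ 433., -288.,   43.]), array([262., 248.]))]
side square_gate [(0.95, array([497., -52.,  48.]), array([241., 191.]))]
```

View pics/top1.png

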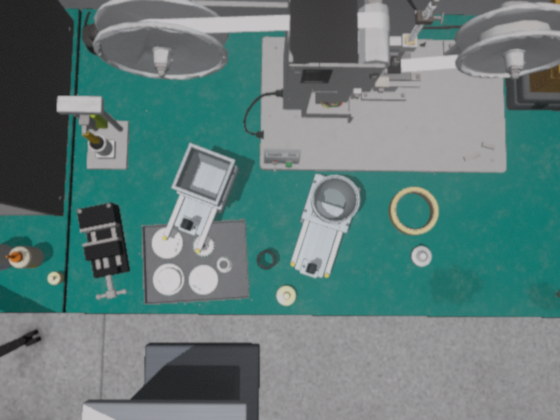

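View pics/side1.png

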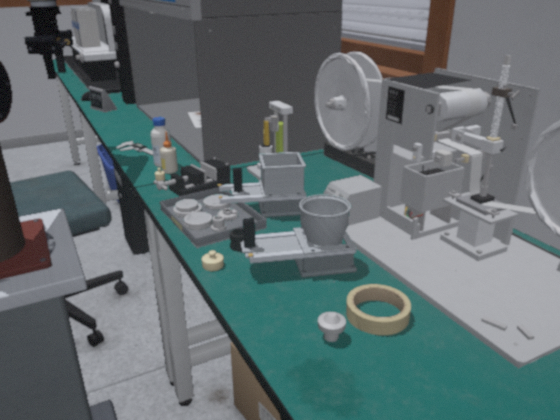

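The top view shows the square hopper's bin at about (205,178), its black post at (187,225) and brass buttons near (168,236) and (198,248). The round hopper is on the right, with its post at (312,268). Next I'll measure the pose precisely.

```bash
cat > m.py <<'E'
from h import *
import sys
s=snapshot("top"); W=cloud(s); im=s["img"].astype(int)
cv2.imwrite("pics/%s.png"%sys.argv[1],cv2.resize(s["img"][130:320,140:380],None,fx=3,fy=3,interpolation=cv2.INTER_CUBIC))
v,u=np.mgrid[0:420,0:560]
roi=(u>150)&(u<240)&(v>140)&(v<262)
top=roi&(abs(W[...,2]-115)<6)
P=W[top]; r=cv2.minAreaRect(P[:,:2].astype(np.float32)); print("bin rim",len(P),r,np.median(P[:,2]))
post=roi&(im.max(-1)<60)&(W[...,2]>90)&(W[...,2]<108)
P=W[post]; print("post",len(P),P.mean(0) if len(P) else None, (P.min(0)+P.max(0))/2)
print("post rect",cv2.minAreaRect(P[:,:2].astype(np.float32)))
R,t=T(s)
br=roi&(im[...,2]-im[...,0]>50)&(v>225)
n,l,st,c=cv2.connectedComponentsWithStats(br.astype(np.uint8))
for i in range(1,n):
    if st[i,4]<4: continue
    ray=R.T@np.array([(c[i][0]-s["cx"])/s["fx"],(c[i][1]-s["cy"])/s["fy"],1]); o=-R.T@t
    print("brass",st[i,4],c[i],o+ray*(50-o[2])/ray[2],np.nanmedian(W[l==i],0))
print(s["fx"],-R.T@t)
E
python3 m.py top2
```

```text
bin rim 637 ((585.1069946289062, -78.79740142822266), (90.50814819335938, 89.93312072753906), 69.626220703125) 113.84358034877988
post 13 [493.08538469 -51.60298075  95.58055537] [492.51314251 -51.69787136  95.54881633]
post rect ((492.6769714355469, -51.295101165771484), (1.4906612634658813, 14.744865417480469), 67.8634033203125)
brass 10 [164.3 237.7] [469.83772387  -0.70486125  50.        ] [ 4.69383168e+02 -2.52808741e-01  4.99075818e+01]
brass 11 [196.90909091 250.36363636] [446.29358905 -63.7181629   50.        ] [446.9558583  -63.85749033  49.96938418]
516.3363105896143 [ 421.59858778 -191.71464323 1043.49439097]
```

View pics/top2.png

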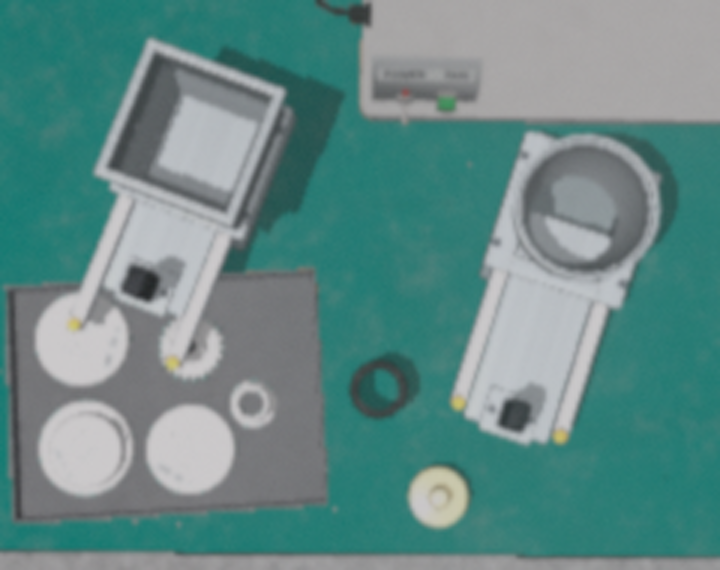

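```bash
python3 - <<'E'
from h import *
s=snapshot("top"); a=np.radians(-20.3)
ex=np.array([np.cos(a),np.sin(a),0]); ey=np.array([-np.sin(a),np.cos(a),0])
mid=np.array([458.1,-32.2,0]); O=mid+135*ex
print("origin",O)
im=s["img"].copy()
big=cv2.resize(im[170:270,140:240],None,fx=6,fy=6,interpolation=cv2.INTER_CUBIC)
outs=[]
for op,col in [(0,(0,0,255)),(12,(255,0,0))]:
    c=O+ex*(-95-op)
    print(op,c,proj(s,c+[0,0,100]))
    for z in (100,48):
        q=[(proj(s,c+ex*dx+ey*dy+[0,0,z])-[140,170]+.5)*6 for dx,dy in((-10,-7),(10,-7),(10,7),(-10,7))]
        cv2.polylines(big,[np.int32(q)],True,col,1)
q=[(proj(s,O+ex*dx+ey*dy+[0,0,115])-[140,170]+.5)*6 for dx,dy in((-42,-42),(42,-42),(42,42),(-42,42))]
cv2.polylines(big,[np.int32(q)],True,(0,255,0),1)
for sg in(-34,34): cv2.circle(big,tuple(np.int32((proj(s,mid+ey*sg+[0,0,51])-[140,170]+.5)*6)),4,(0,255,0),1)
cv2.imwrite("pics/ov.png",big)
# tool-frame shift to above the post at op=5
st=get_state(); w,x,y,z=st["tcp_rot"]
from scipy.spatial.transform import Rotation as Ro
R=Ro.from_quat([x,y,z,w]).as_matrix(); print(np.round(R,3))
for op in(0,5,12): print(op,R.T@(O+ex*(-95-op)+[0,0,190]-st["position"]), "mid",R.T@(mid+[0,0,82]-st["position"]))
E
```

```text
origin [584.71500617 -79.03631296   0.        ]
0 [495.61555738 -46.07742606   0.        ] [184.42779893 222.47346768]
12 [484.36089017 -41.91419824   0.        ] [181.9650176  228.59659318]
[[-0.936  0.352 -0.   ]
 [ 0.352  0.936  0.   ]
 [ 0.     0.    -1.   ]]
0 [-480.104725   -493.63048244   54.53899663] mid [-440.10738312 -493.85346676  162.53975088]
5 [-475.10480069 -493.65799462   54.53909091] mid [-440.10738312 -493.85346676  162.53975088]
12 [-468.10490666 -493.69651167   54.53922292] mid [-440.10738312 -493.85346676  162.53975088]
```

View pics/ov.png

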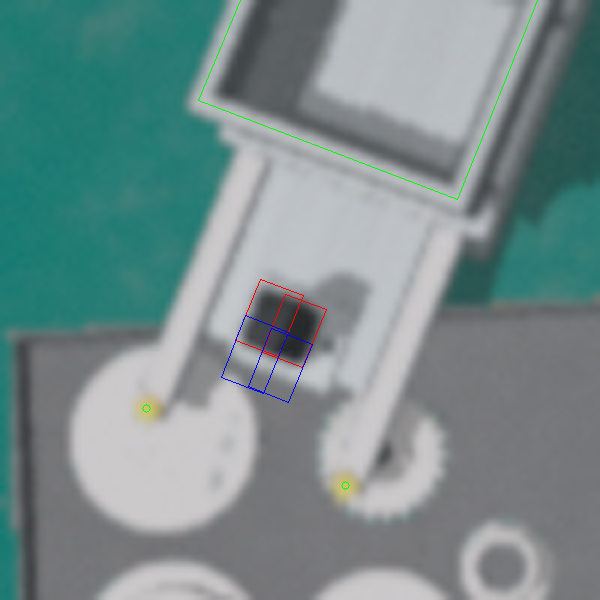

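```bash
python3 - <<'E'
from h import *
s=snapshot("top"); W=cloud(s)
p0=np.array([220,585]);p1=np.array([493,-45])
d=(p1-p0)/np.linalg.norm(p1-p0); n=np.array([-d[1],d[0]])
rel=W[...,:2]-p0; a=rel@d; b=rel@n
for lo in range(0,850,50):
    m=(a>lo)&(a<lo+50)&(abs(b)<140)
    if m.sum(): print(lo,m.sum(),p0+d*lo,np.nanmax(W[...,2][m]))
m=np.nan_to_num(W[...,2])>150
for y in range(-400,600,100):
    q=m&(abs(W[...,1]-y)<50)
    if q.sum(): print(y,"x>150mm:",np.nanmin(W[...,0][q]),np.nanmax(W[...,2][q]))
E
```

```text
0 953 [220. 585.] -595.462532587701
50 676 [239.88037188 539.12221873] -693.1672252879885
100 581 [259.76074376 493.24443747] -694.9894124731142
150 473 [279.64111565 447.3666562 ] -693.9870411399544
200 369 [299.52148753 401.48887494] -694.9113791477153
250 529 [319.40185941 355.61109367] 3.538380913946866
300 1832 [339.28223129 309.73331241] 63.78428042941305
350 2654 [359.16260317 263.85553114] 109.94396486702131
400 2731 [379.04297505 217.97774988] 228.2424721571287
450 3209 [398.92334694 172.09996861] 258.1642957064177
500 3487 [418.80371882 126.22218735] 56.55891000778753
550 3626 [438.6840907   80.34440608] 57.04837614432758
600 3456 [458.56446258  34.46662481] 52.436491593776374
650 3298 [478.44483446 -11.41115645] 117.11102871178474
700 3596 [498.32520634 -57.28893772] 118.0685000293206
750 3558 [ 518.20557823 -103.16671898] 118.62781740138428
800 3332 [ 538.08595011 -149.04450025] 118.4890320158733
-400 x>150mm: 709.2220278616613 358.8050965659543
-300 x>150mm: 704.6083336145823 301.2951762209718
-200 x>150mm: 716.7353889972624 299.724119806784
-100 x>150mm: 768.2028964508379 305.96465308257115
0 x>150mm: 734.9789613187198 313.5405486476335
100 x>150mm: 664.7905237298545 289.5373235944358
200 x>150mm: 512.9593977942377 295.9901020288257
```

Call:
{"method": "apply_moves", "body": {
  "commands": [
    [1, 0, -5, 0, 0],
    [1, 0, -10, 0, 0],
    [1, 0, -15, 0, 0],
    [1, 0, -20, 0, 0],
    [1, -4, -23, 0, 0],
    [1, -8, -26, 0, 0],
    [1, -12, -28, 0, 0],
    [1, -16, -30.5, 0, 0],
    [1, -20, -33, 0, 0],
    [1, -24, -35.5, 0, 0],
    [1, -28, -38, 0, 0],
    [1, -32, -40.5, 0, 0],
    [1, -36, -43, 0, 0],
    [1, -40, -45.5, 0, 0],
    [1, -44, -48, 0, 0],
    [1, -46.5, -49.4, 1.5, 0],
    [1, -47.9, -49.4, 3, 0],
    [1, -47.9, -49.4, 4, 0],
    [1, -47.9, -49.4, 4, 0],
    [1, -47.9, -49.4, 4, 0]
  ]
}}

```text
t: 2.65
position: [493.9, -45.4, 204.6]
tcp_rot: [-0.0, 0.179, 0.984, 0.0]
force: [0.1, 0.1, 0.5]
finger_gap: 0.998
```

```bash
python3 - <<'E'
from h import *
st=get_state(); print(st["position"],st["force"])
s=snapshot("wrist"); im=s["img"].copy()
a=np.radians(-20.3)
ex=np.array([np.cos(a),np.sin(a),0]); ey=np.array([-np.sin(a),np.cos(a),0])
mid=np.array([458.1,-32.2,0]); O=mid+135*ex
for op,col in [(0,(0,0,255)),(5,(255,0,0))]:
    c=O+ex*(-95-op)
    for z in (100,):
        q=[proj(s,c+ex*dx+ey*dy+[0,0,z]) for dx,dy in((-10,-7),(10,-7),(10,7),(-10,7))]
        cv2.polylines(im,[np.int32(np.round(q))],True,col,1)
for sg in(-34,34): cv2.circle(im,tuple(np.int32(np.round(proj(s,mid+ey*sg+[0,0,51])))),5,(0,255,0),1)
cv2.imwrite("pics/w1.png",im)
W=cloud(s)
m=(s["img"].max(-1)<70)&(abs(W[...,2]-100)<4)
P=W[m]; print(len(P),P.mean(0)); print(cv2.minAreaRect(P[:,:2].astype(np.float32)))
print("cam",-T(s)[0].T@T(s)[1])
E
```

```text
[493.85987824 -45.37874856 204.64245315] [0.06109007 0.06758537 0.49204984]
496 [518.71906925 -56.2063843  100.24629194]
((551.02197265625, -66.6945571899414), (79.5934066772461, 144.17080688476562), 70.47924041748047)
cam [422.65277887 -18.08055389 345.20884378]
```

View pics/w1.png

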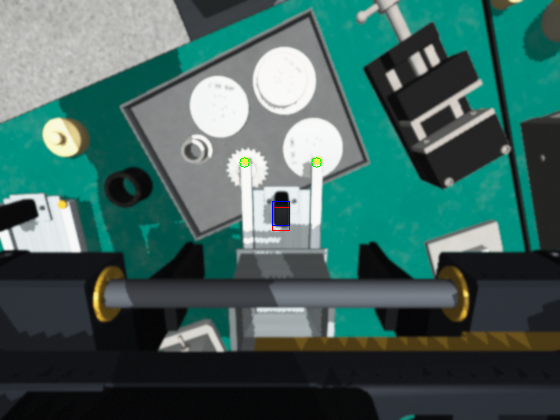

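```bash
python3 - <<'E'
from h import *
s=snapshot("wrist"); im=s["img"]
z=cv2.resize(im[175:250,240:325],None,fx=8,fy=8,interpolation=cv2.INTER_CUBIC)
z=np.clip(z.astype(int)*2,0,255).astype(np.uint8)
a=np.radians(-20.3)
ex=np.array([np.cos(a),np.sin(a),0]); ey=np.array([-np.sin(a),np.cos(a),0])
mid=np.array([458.1,-32.2,0]); O=mid+135*ex
for op,col in [(0,(0,0,255)),(4,(255,0,0))]:
    c=O+ex*(-95-op)
    for h in (100,48):
        q=[(proj(s,c+ex*dx+ey*dy+[0,0,h])-[240,175]+.5)*8 for dx,dy in((-10,-7),(10,-7),(10,7),(-10,7))]
        cv2.polylines(z,[np.int32(np.round(q))],True,col,1)
cv2.imwrite("pics/w2.png",z)
W=cloud(s); print(np.round(W[185:240,281],0)[::2].tolist())
print(im[185:240,281].max(-1).tolist())
E
```

```text
[[480.0, -39.0, 47.0], [482.0, -40.0, 48.0], [483.0, -41.0, 49.0], [484.0, -41.0, 57.0], [484.0, -41.0, 64.0], [484.0, -41.0, 72.0], [484.0, -41.0, 80.0], [484.0, -41.0, 86.0], [484.0, -41.0, 94.0], [484.0, -41.0, 98.0], [486.0, -42.0, 99.0], [487.0, -42.0, 99.0], [489.0, -43.0, 100.0], [490.0, -43.0, 100.0], [492.0, -44.0, 100.0], [493.0, -44.0, 101.0], [495.0, -45.0, 100.0], [497.0, -46.0, 100.0], [498.0, -46.0, 100.0], [500.0, -47.0, 100.0], [502.0, -48.0, 100.0], [522.0, -55.0, 44.0], [524.0, -56.0, 43.0], [526.0, -57.0, 44.0], [527.0, -57.0, 44.0], [529.0, -58.0, 45.0], [532.0, -59.0, 44.0], [534.0, -60.0, 44.0]]
[160, 210, 236, 240, 231, 183, 97, 32, 14, 14, 12, 12, 13, 13, 12, 14, 12, 15, 19, 25, 31, 39, 41, 44, 44, 44, 42, 42, 42, 41, 41, 40, 38, 39, 37, 37, 36, 35, 34, 39, 72, 129, 165, 168, 159, 153, 151, 152, 151, 152, 154, 157, 159, 158, 154]
```

View pics/w2.png

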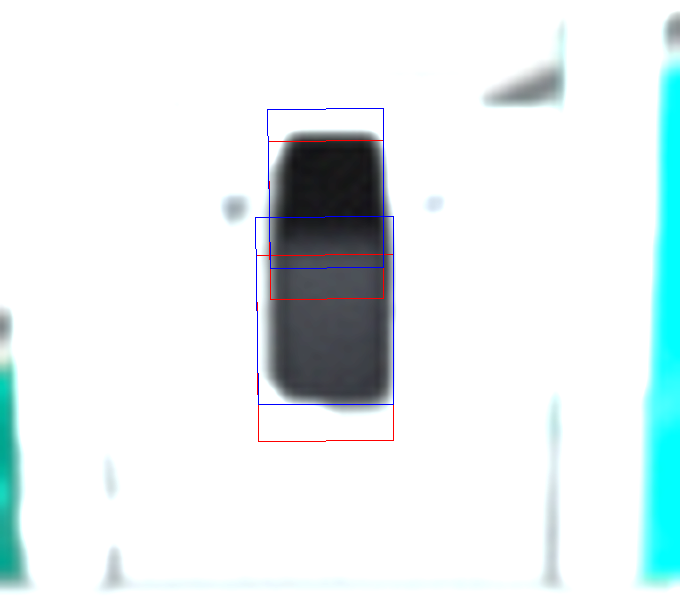

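The wrist view shows the post centred between the rails, with its top at about (281,213) and the gate roughly 2 mm open. I'll descend and grip.

Call:
{"method": "apply_moves", "body": {
  "commands": [
    [1, 0, 0, 4, 0],
    [1, 0, 0, 7.5, 0],
    [1, 0, 0, 10, 0],
    [1, 0, 0, 12, 0],
    [1, 0, 0, 12.3, 0],
    [1, 0, 0, 12.3, 0],
    [1, 0, 0, 12.3, 0],
    [0.4, 0, 0, 12.3, 0],
    [0.25, 0, 0, 12.3, 0],
    [0.1, 0, 0, 12.3, 0],
    [0, 0, 0, 12.3, 0],
    [0, 0, 0, 12.3, 0],
    [0, 0, 0, 12.3, 0],
    [0, 0, 0, 12.3, 0],
    [0, 0, 0, 12.3, 0]
  ],
  "newtons": 40
}}

```text
t: 4.25
position: [494.4, -46.1, 81.5]
tcp_rot: [-0.0, 0.179, 0.984, -0.0]
force: [0.2, -0.2, -0.5]
finger_gap: 0.357
```

Call:
{"method": "apply_moves", "body": {
  "commands": [
    [0, 0, 0, 0, 0],
    [0, 0, 0, 0, 0],
    [0, 0, 0, 0, 0],
    [0, 0, 0, 0, 0],
    [0, 0, 0, 0, 0],
    [0, 0, 0, 0, 0],
    [0, 0, 0, 0, 0],
    [0, 0, 0, 0, 0]
  ]
}}

```text
t: 5.05
position: [494.7, -45.3, 81.5]
tcp_rot: [0.0, 0.179, 0.984, 0.001]
force: [2.0, 4.3, -0.8]
finger_gap: 0.157
```

The grip is on a 13.7 mm width, which matches the 14 mm post. Now I'll pull.

Call:
{"method": "apply_moves", "body": {
  "commands": [
    [0, 0.4, 0, 0, 0],
    [0, 0.8, 0, 0, 0],
    [0, 1.2, 0, 0, 0],
    [0, 1.6, 0, 0, 0],
    [0, 2.0, 0, 0, 0],
    [0, 2.4, 0, 0, 0],
    [0, 2.8, 0, 0, 0],
    [0, 3.2, 0, 0, 0],
    [0, 3.5, 0, 0, 0],
    [0, 3.7, 0, 0, 0],
    [0, 3.7, 0, 0, 0],
    [0, 3.7, 0, 0, 0],
    [0, 3.7, 0, 0, 0]
  ]
}}

```text
t: 6.35
position: [460.9, -32.7, 81.5]
tcp_rot: [0.001, 0.179, 0.984, 0.0]
force: [6.8, 2.7, -5.7]
finger_gap: 0.158
```

```bash
cat > chk.py <<'E'
from h import *
import sys
st=get_state(); print(st["t"],st["position"],st["force"])
a=np.radians(-20.3)
ex=np.array([np.cos(a),np.sin(a),0]); ey=np.array([-np.sin(a),np.cos(a),0])
mid=np.array([458.1,-32.2,0]); O=mid+135*ex
print("tcp in hopper",ex@(st["position"]-O),ey@(st["position"]-O))
for cam in sys.argv[2:]:
    s=snapshot(cam); im=s["img"].copy()
    c=proj(s,mid+[0,0,75]); k=8 if cam!="wrist" else 5
    x0,y0=[int(np.clip(v-50,0,m)) for v,m in zip(c,(460,320))]
    z=cv2.resize(im[y0:y0+100,x0:x0+100],None,fx=6,fy=6,interpolation=cv2.INTER_CUBIC)
    for h in (100,48):
        q=[(proj(s,mid+ex*dx+ey*dy+[0,0,h])-[x0,y0]+.5)*6 for dx,dy in((-10,-7),(10,-7),(10,7),(-10,7))]
        cv2.polylines(z,[np.int32(np.round(q))],True,(0,0,255),1)
    for sg in(-34,34): cv2.circle(z,tuple(np.int32(np.round((proj(s,mid+ey*sg+[0,0,51])-[x0,y0]+.5)*6))),5,(0,255,0),1)
    cv2.imwrite(f"pics/{sys.argv[1]}_{cam}.png",z)
    cv2.imwrite(f"pics/{sys.argv[1]}_{cam}_full.png",im)
E
python3 chk.py a wrist top side
```

```text
6.35 [460.89519191 -32.65436585  81.53743877] [ 6.84342366  2.67851859 -5.73396209]
tcp in hopper -132.2207847278283 0.5436070179262273
```

View pics/a_wrist.png

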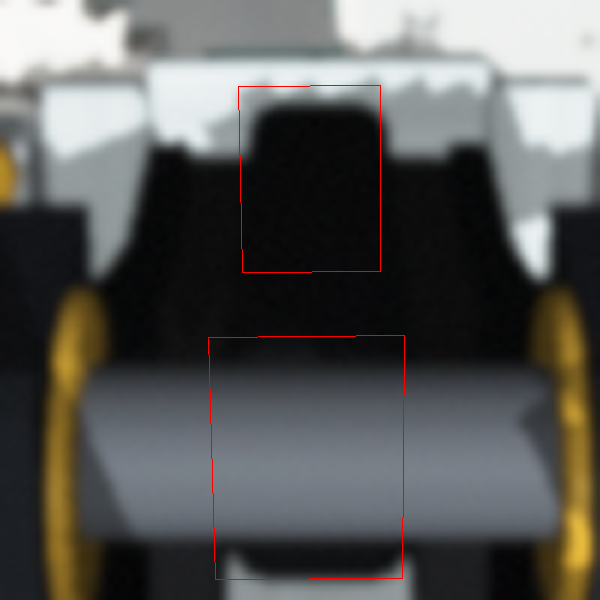

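View pics/a_wrist_full.png

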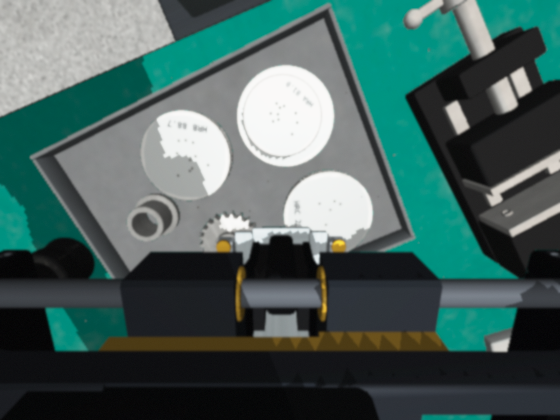

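View pics/a_side.png

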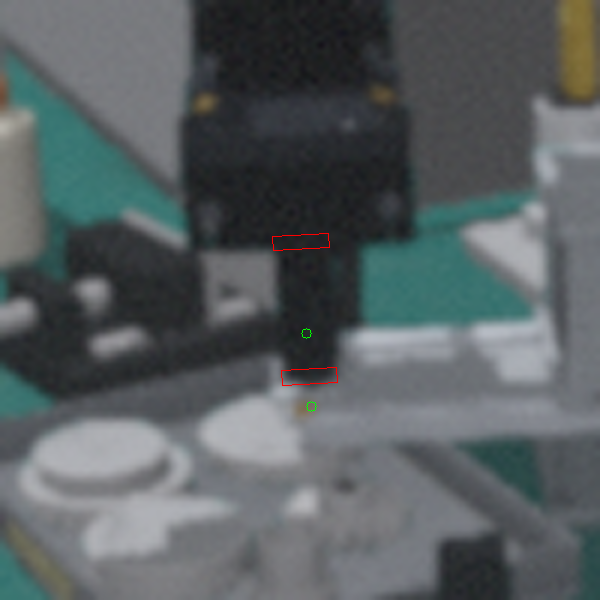

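The wrist view shows the gripped post at (281,240), about 1–2 mm short of the button line. Depth and travel figures put the gate at about 38.7 mm open, so I'll pull a little further.

Call:
{"method": "apply_moves", "body": {
  "commands": [
    [0, 0.1, 0, 0, 0],
    [0, 0.14, 0, 0, 0],
    [0, 0.14, 0, 0, 0],
    [0, 0.14, 0, 0, 0],
    [0, 0.14, 0, 0, 0]
  ]
}}

```text
t: 7.0
position: [459.8, -32.3, 81.5]
tcp_rot: [0.002, 0.179, 0.984, 0.0]
force: [8.2, 2.4, -7.1]
finger_gap: 0.155
```

```bash
python3 chk.py b wrist; python3 - <<'E'
from h import *
s=snapshot("wrist");W=cloud(s);im=s["img"].astype(int)
a=np.radians(-20.3)
ex=np.array([np.cos(a),np.sin(a),0]); ey=np.array([-np.sin(a),np.cos(a),0])
O=np.array([584.715,-79.036,0])
H=np.stack([(W-O)@ex,(W-O)@ey,W[...,2]],-1)
print(np.round(H[232:262,281],1)[::2].tolist())
br=(im[...,2]-im[...,0]>70)&(abs(H[...,2]-50)<5)
for sg in(-1,1):
    m=br&(sg*H[...,1]>20)&(abs(H[...,1])<45); v,u=np.where(m); print(sg,m.sum(),u.mean() if len(u) else 0,v.min() if len(v) else 0,v.max() if len(v) else 0,np.round(H[m].min(0),1),np.round(H[m].max(0),1))
E
```

```text
7.0 [459.83316198 -32.28402754  81.521123  ] [ 8.24499283  2.44192285 -7.08882148]
tcp in hopper -133.34533440450113 0.5224871848237242
[[-145.6, 1.2, 47.3], [-144.8, 1.2, 48.3], [-144.6, 1.1, 51.3], [-144.7, 1.1, 54.5], [-144.6, 1.1, 57.5], [-144.6, 1.1, 60.3], [-144.7, 1.1, 63.4], [-144.7, 1.1, 66.2], [-145.3, 1.1, 70.4], [-144.8, 1.1, 71.9], [-145.5, 1.1, 75.9], [-144.5, 1.1, 76.1], [-144.4, 1.1, 78.4], [-144.6, 1.1, 81.0], [-144.8, 1.1, 83.7]]
-1 102 222.85294117647058 242 250 [-141.2  -36.9   50.2] [-135.7  -29.4   52.8]
1 112 338.33035714285717 241 250 [-141.    31.    49.3] [-135.1   38.8   52.5]
```

Call:
{"method": "apply_moves", "body": {
  "commands": [
    [0.6, 0.14, 0, 0, 0],
    [0.8, 0.14, 0, 0, 0],
    [0.8, 0.14, 0, 0, 0],
    [0.8, 0.14, 0, 0, 0],
    [0.8, 0.14, 0, 0, 0],
    [0.8, 0.14, 0, 0, 0],
    [0.8, 0.14, 0, 0, 0],
    [0.8, 0.14, 0, -3, 0],
    [0.8, 0.14, 0, -6, 0],
    [0.8, 0.14, 0, -9, 0],
    [0.8, 0.14, 0, -12, 0],
    [0.8, 0.14, 0, -12, 0],
    [0.8, 0.14, 0, -12, 0]
  ]
}}

```text
t: 8.4
position: [457.6, -32.1, 202.1]
tcp_rot: [0.001, 0.179, 0.984, -0.0]
force: [-1.0, 0.5, -0.6]
finger_gap: 0.796
```

```bash
python3 chk.py c wrist; python3 - <<'E'
from h import *
s=snapshot("wrist");W=cloud(s);im=s["img"].astype(int)
a=np.radians(-20.3)
ex=np.array([np.cos(a),np.sin(a),0]); ey=np.array([-np.sin(a),np.cos(a),0])
O=np.array([584.715,-79.036,0])
H=np.stack([(W-O)@ex,(W-O)@ey,W[...,2]],-1)
m=(im.max(-1)<70)&(abs(H[...,2]-100)<3)&(abs(H[...,0]+135)<25)&(abs(H[...,1])<20)
print("top",m.sum(),H[m].min(0),H[m].max(0),H[m].mean(0))
m=(im.max(-1)<70)&(H[...,2]>55)&(H[...,2]<92)&(abs(H[...,0]+135)<25)&(abs(H[...,1])<4); print("front",np.median(H[m],0))
br=(im[...,2]-im[...,0]>50)&(abs(H[...,2]-50)<5)
for sg in(-1,1):
    m=br&(sg*H[...,1]>20)&(abs(H[...,1])<45); v,u=np.where(m); print(sg,m.sum(),u.mean(),v.mean(),v.min(),v.max(),H[m].min(0),H[m].max(0),H[m].mean(0))
E
```

```text
8.4 [457.63112328 -32.14232989 202.12173724] [-0.99182388  0.54488999 -0.61897441]
tcp in hopper -135.45976210643292 -0.10858189457864853
top 333 [-144.93969117   -5.43224626   97.01299473] [-126.42576594    6.83000134  102.02250394] [-136.16465951    0.47591985   99.90711614]
front [-144.82702646    0.38670926   77.72089203]
-1 68 246.02941176470588 201.94117647058823 198 206 [-141.05003371  -37.02123382   48.40484219] [-132.82735603  -29.12525332   52.62869567] [-137.21943666  -33.12406815   51.01676541]
1 67 316.86567164179104 201.8507462686567 198 206 [-140.89393446   30.34839293   47.71599972] [-131.85412527   38.77727558   52.33346857] [-136.78575822   34.68327393   50.89482083]
```

View pics/c_wrist.png

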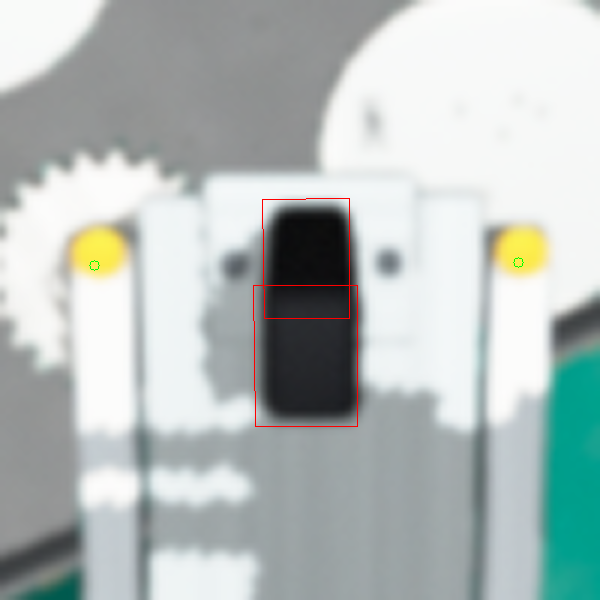

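The released post is visible, and it's centred across the rails. Its middle, and the screw holes beside it at zoomed y≈263, sit about 1.7 mm inward of the button line at y≈251. I'll regrip and correct that.

Call:
{"method": "apply_moves", "body": {
  "commands": [
    [0.5, 0, 0, 4, 0],
    [0.4, 0, 0, 8, 0],
    [0.4, 0, 0, 11, 0],
    [0.4, 0, 0, 12, 0],
    [0.4, 0, 0, 12, 0],
    [0.2, 0, 0, 12, 0],
    [0, 0, 0, 12, 0],
    [0, 0, 0, 12, 0],
    [0, 0, 0, 12, 0],
    [0, 0, 0, 12, 0],
    [0, 0, 0, 12, 0],
    [0, 0, 0, 12, 0],
    [0, 0, 0, 12, 0]
  ]
}}

```text
t: 9.8
position: [458.5, -31.8, 82.9]
tcp_rot: [0.001, 0.179, 0.984, 0.0]
force: [0.8, 4.5, 6.6]
finger_gap: 0.161
```

Call:
{"method": "apply_moves", "body": {
  "commands": [
    [0, 0.1, 0, 0, 0],
    [0, 0.2, 0, 0, 0],
    [0, 0.28, 0, 0, 0],
    [0, 0.28, 0, 0, 0],
    [0, 0.28, 0, 0, 0],
    [0, 0.28, 0, 0, 0]
  ]
}}

```text
t: 10.4
position: [457.2, -31.3, 82.9]
tcp_rot: [0.003, 0.179, 0.984, 0.0]
force: [8.4, 2.2, 0.6]
finger_gap: 0.161
```

```bash
cat > m2.py <<'E'
from h import *
st=get_state()
s=snapshot("wrist");W=cloud(s);im=s["img"].astype(int)
a=np.radians(-20.3)
ex=np.array([np.cos(a),np.sin(a),0]); ey=np.array([-np.sin(a),np.cos(a),0])
O=np.array([584.715,-79.036,0])
print("tcp",ex@(st["position"]-O),st["force"])
H=np.stack([(W-O)@ex,(W-O)@ey,W[...,2]],-1)
m=(im.max(-1)<70)&(abs(H[...,2]-100)<3)&(abs(H[...,0]+135)<25)&(abs(H[...,1])<20)
if m.sum(): print("top",m.sum(),H[m].min(0),H[m].max(0),H[m].mean(0))
m=(im.max(-1)<70)&(H[...,2]>52)&(H[...,2]<92)&(abs(H[...,0]+135)<25)&(abs(H[...,1])<4); print("front",np.median(H[m],0))
br=(im[...,2]-im[...,0]>50)&(abs(H[...,2]-50)<5)
for sg in(-1,1):
    m=br&(sg*H[...,1]>20)&(abs(H[...,1])<45); v,u=np.where(m); print(sg,m.sum(),H[m].min(0),H[m].max(0),H[m].mean(0))
E
python3 m2.py
```

```text
tcp -136.18876654729652 [8.41333455 2.21072815 0.56753088]
top 470 [-148.85298023  -14.85406952   97.0296813 ] [-126.13159338   16.50198936  102.99894964] [-139.28489543    0.86898111   99.51889185]
front [-1.46047064e+02  4.81714222e-02  7.56645709e+01]
-1 62 [-141.34525441  -37.00195021   49.68555496] [-137.97094494  -29.09573645   52.59474654] [-139.44420287  -32.96634294   51.12450211]
1 68 [-141.26385459   30.76990233   49.22250551] [-137.10992067   38.64720154   52.44535836] [-139.02782821   34.67077109   51.11991883]
```

Call:
{"method": "apply_moves", "body": {
  "commands": [
    [0, 0.06, 0, 0, 0],
    [0, 0.06, 0, 0, 0],
    [0, 0.06, 0, 0, 0],
    [0.4, 0.06, 0, 0, 0],
    [0.8, 0.06, 0, 0, 0],
    [0.8, 0.06, 0, 0, 0],
    [0.8, 0.06, 0, 0, 0],
    [0.8, 0.06, 0, 0, 0],
    [0.8, 0.06, 0, 0, 0],
    [0.8, 0.06, 0, -3, 0],
    [0.8, 0.06, 0, -6, 0],
    [0.8, 0.06, 0, -9, 0],
    [0.8, 0.06, 0, -12, 0],
    [0.8, 0.06, 0, -12, 0],
    [0.8, 0.06, 0, -12, 0]
  ]
}}

```text
t: 11.95
position: [454.4, -30.9, 202.1]
tcp_rot: [0.001, 0.179, 0.984, -0.0]
force: [-0.2, -0.5, -0.7]
finger_gap: 0.798
```

```bash
python3 m2.py; python3 chk.py d wrist
```

```text
tcp -138.90594917594157 [-0.1905334  -0.5311252  -0.65815621]
top 327 [-147.31037585   -5.33457296   97.07575702] [-128.45721783    6.97273526  101.87172477] [-137.99080854    0.55701704   99.87193398]
front [-146.69504231   -0.33269011   77.30226001]
-1 68 [-140.93710537  -37.18429982   47.26600138] [-132.14775169  -28.79075536   52.94479189] [-137.19521794  -33.08607558   50.98664952]
1 68 [-140.6378413    30.38867428   46.51016352] [-132.385179     39.59072972   52.56496078] [-136.93901658   34.64899846   50.88320009]
12.0 [453.63117225 -30.74387278 200.9171806 ] [-0.30943269  0.10831403  0.04678189]
tcp in hopper -139.69644654395694 -0.18471006568569237
```

View pics/d_wrist.png

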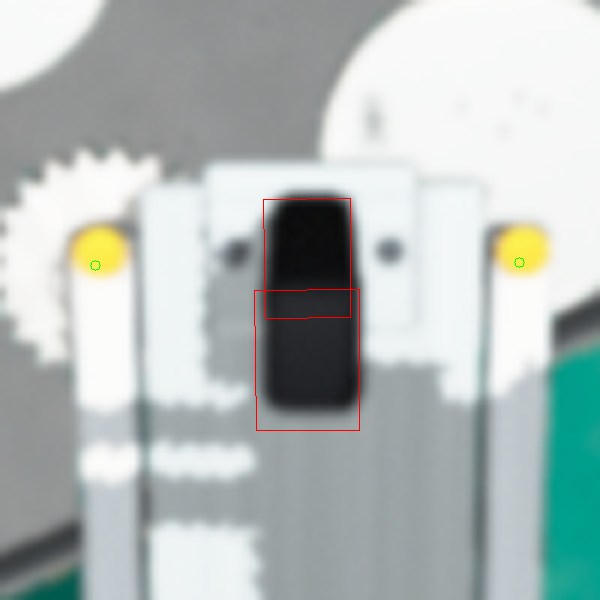

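The post's screw holes now line up with the brass buttons, all at zoomed y≈251. The post centre measures about −136.7 against −137.0 for the buttons in the same frame. I'll retreat for a clear top view.

Call:
{"method": "apply_moves", "body": {
  "commands": [
    [0.8, 0, 0, -3, 0],
    [0.8, 2, 4, -4, 0],
    [0.8, 5, 8, -4, 0],
    [0.8, 9, 11, -4, 0],
    [0.8, 13, 14, -4, 0],
    [0.8, 16, 17, -4, 0],
    [0.8, 19, 20, -4, 0],
    [0.8, 22, 23, -4, 0],
    [0.8, 22, 23, -4, 0],
    [0.8, 22, 23, -4, 0]
  ]
}}

```text
t: 13.05
position: [328.0, 262.0, 240.1]
tcp_rot: [-0.001, 0.177, 0.984, -0.001]
force: [0.5, -0.4, 0.1]
finger_gap: 0.805
```

```bash
python3 chk.py e top side; python3 m.py e_m
```

```text
13.05 [327.99819917 262.04970196 240.08889437] [ 0.53931335 -0.41876172  0.14754818]
tcp in hopper -359.1067514418868 230.83658643969363
bin rim 635 ((585.1492309570312, -79.017333984375), (89.99259185791016, 90.37605285644531), 69.8425521850586) 113.86161264418546
post 13 [457.0821624  -38.18903514  96.68239428] [457.29464379 -37.949725    95.78945905]
post rect ((457.2156982421875, -37.89848709106445), (2.1860759258270264, 13.791932106018066), 69.26103973388672)
brass 10 [164.3 237.7] [469.83772387  -0.70486125  50.        ] [469.259531    -0.55204823  51.10219418]
brass 11 [196.90909091 250.36363636] [446.29358905 -63.7181629   50.        ] [446.95964143 -63.99260933  49.8492946 ]
516.3363105896143 [ 421.59858778 -191.71464323 1043.49439097]
```

View pics/e_top.png

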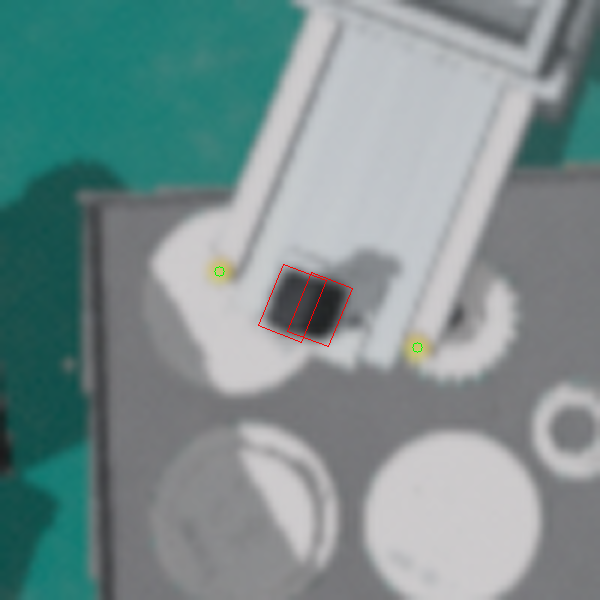

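View pics/e_m.png

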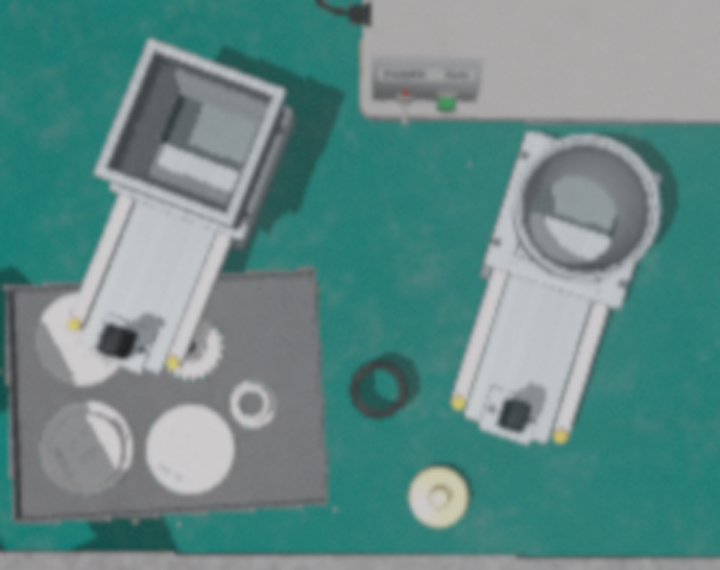

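View pics/e_side.png

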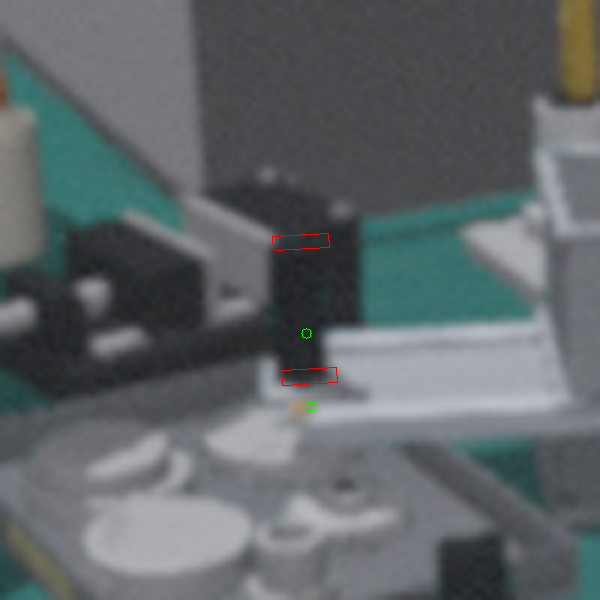

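The top view shows the post filling its predicted outline between the two buttons. In the side view the post and button are offset from the prediction by the same amount, so they agree. The round hopper's gate hasn't moved. Handing in.

```bash
python3 -c "
from bench import *
print(finish_job())"
```

```text
the job is handed in; nothing more can be done
None
```

I pulled the square hopper's gate out to about 40 mm open. The black handle post now stands between the two brass buttons, and I let go of it. The job was handed in at about 13 s, with the arm backed well clear and touching nothing.

- **Pull:** the first pull stopped about 1.7 mm short when seen from the wrist camera. I regripped, pulled it the rest of the way and released again.
- **Post position:** in the last wrist view before backing off, the post's screw holes lined up with the buttons. The post's middle was about 0.3 mm from the button line by its front face, and about 1 mm past it by its top face.
- **Other views:** the top and side views agree with this. The top camera saw 38.4 mm of travel from a start of about 2 mm open.
- **Camera disagreement:** the wrist and top cameras placed the buttons about 2 mm apart, which is within their calibration. I therefore set the gate by comparing post and buttons in the same picture.
- **Round hopper:** its gate looks unchanged in the before and after pictures.
- **Forces:** readings at the end of each move stayed around 11 N or below.

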